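# Pull the weighing-screen sash down with the hooked pole

### The arm

A 6-joint arm with a two-finger parallel gripper is mounted at the origin on the work surface. World frame = base frame: x ahead of the robot, y to its left, z up, the work surface at z = 0. Lengths are in mm, angles in rad, forces in N, time in s.
With the tool pointing down it reaches from about 350 to 775 mm from the base axis. Payload 7.3 kg.
Tool frame: the origin (TCP) lies at the very end of the fingers, on their centre line; the grasp point (between the pads) lies 19 mm behind it; x points along the fingers, y is the direction in which the jaws open and shut, and the axes are right-handed (so a half turn about x gives the same grasp; the last joint's range is limited). The gripper opens to 92 mm and grips with 3 to 60 N. Pads are 19 mm wide; open, the fingers measure 130 mm over their backs; the gripper's body (75 mm by 190 mm) begins 47 mm behind the grasp point.
Start: joints at [-1.484, 0.342, 1.524, -0, 1.275, -0.146], TCP at [121.14, -510.852, 226.741] pointing down, gripper open.
Joint ranges: [-2.53, 2.53], [-0.77, 2.02], [0.04, 2.7], [-1, 4.14], [0.28, 2.66], [-3.11, 3.11]. Speed limits (rad/s): [2.57, 2.57, 3.14, 3.14, 3.14, 3.14].

### API

Orientations are given as [roll, pitch, yaw] about the fixed x, y, z axes, in that order (R = Rz(yaw) Ry(pitch) Rx(roll)).
In Python, from plant import bot gives the robot as it stands.
- The arm moves only by the tool step_arm, never from a script. Its argument "targets" is a list that holds one entry, the list of rows, each a list of 4 numbers: the shift along the tool's x, y, z in m, then the turn about the tool's x in degrees. A call has exactly 5 rows; each row is the pose to reach, as a shift and turn from the pose measured when the call began, along the tool's axes at that moment; what a row does not reach only later rows make up. A row lasts 1/12 s, in which the tool goes at most 41.7 mm and 7.16 degrees, less where a joint would pass 70% of its speed; a pose out of reach is approached as far as the arm can. A call with a gripper value outside its range is refused whole. "jaw" is the closure, from 0 (fully open) to 1 (shut), set as the call begins (left out, the last holds). The fingers move at their own pace and stop on an object; the grip force is fixed at half the most. Time passes only in rows, so rows that repeat a pose let the fingers close, or fill a call up. It gives the time, the measured TCP pose, the force and the opening at its end, in the units of the state.
- bot.get_obs(): the state, without advancing time (a new reading comes with each control period).
- bot.capture(name): name is "scene" or "top" or "wrist"; returns a dict with "color" (400x640x3 uint8, red, green, blue), "depth" (400x640 float32, mm along the optical axis (not along the pixel's ray), 0 where there is no reading), "fov_y" (degrees; the focal length in pixels is half the picture's height over the tangent of half this angle, whatever the lens; pixels are square), "cx", "cy" (the principal point, pixels), "rvec" (rotation vector, rad) and "tvec" (3), from world to camera coordinates, as OpenCV has them. Camera axes: x right, y down, z forward; pixel columns grow to the right and rows downward; lengths in mm; the calibration is good to about 2 mm. A picture is of the moment at which its call begins.
- bot.close_job(): hands the job in, once; it reports no verdict.
The state is a dict: "time": time; "joint_positions": joint angles; "dq": joint speeds; "tau": joint torques, N m; "tool_pos": TCP position; "tcp_rot": TCP orientation; "contact_force": force on the tool from outside, world axes, zero at the start; "moment": the same for the moment, N m; "grip_width": finger opening in mm.
Only numpy, scipy, OpenCV 4.12 (cv2) and the standard library are available. Lean on these libraries where they do the work, as an engineer would, in place of code of your own. Each camera call takes 0.05 s, during which the arm holds its last target. There are 200 camera calls.

### The job

Take the hooked pole from its rest, put its hook through the ring at the top of the raised clear sash of the weighing screen and draw the sash smoothly down until you feel it come to rest on its rubber seal, then keep a steady downward pull of about 12 N on the ring for a second to seat it (20 N could crack the pane). Unhook, leave the sash shut and lay the pole back in its rest as it was. Do not touch the sash by hand and leave the glassware alone.

Things in the scene. Friction and masses are not known exactly. Their poses are not given: they have to be found in the camera images.
- pole_grip (a point): Centre of the black grip block of the loose hooked pole: block 70 mm long along the shaft, 18 mm wide along y (its flat sides, to grip), 28 mm deep. Frame: with the pole in its rest z is vertical and x level; the shaft rises at 45 degrees towards +x, to the hook. The pole can turn a little between the fingers under load.
- pole: The whole pole, about 0.16 kg; origin and axes as pole_grip. 12 mm aluminium tube from 70 mm behind to 165 mm ahead of the grip centre along the shaft; then a hook of 7 mm wire, like an upturned U: 30 mm up, leaning 25 degrees forward of vertical (parallel to the sash's slope), 26 mm forward at 25 degrees below level, 14 mm back down parallel to the first part.
- hook_tip (a point): Centre of the round end of the hook's down-turned tip, at (147, 0, 120) mm in the pole_grip frame; same axes as pole_grip. The tip reaches 14 mm below the underside of the hook's crown.
- hook_seat (a point): Middle of the underside of the hook's crown, where the ring's bar seats, at (140, 0, 135) mm in the pole_grip frame; 9.5 mm of free gap either way, fore and aft, to the hook's legs. Same axes as pole_grip.
- rest_seat (a point): Where pole_grip is when the pole lies in its rest, 110 mm above the table; x level, towards the hook end, z up. The fixed rest: two dark steel U-forks (16 mm inside, mouth flared to 46 mm) hold the bare shaft 56 mm behind and 125 mm ahead of the grip centre; a small plate stops the shaft's lower end. The pole lifts straight up out and is lowered straight in.
- ring (a point): Centre of the steel ring (hole 41 mm, bar 6 mm) at the sash's top, 38 mm in front of the pane on a strut at the ring's top; its lower half is free. x points through the hole into the screen, 25 degrees below level; z up the sash's slope (leaning back 25 degrees), its line of travel; y level. Centre 238 mm above the table when shut, up to 320 mm raised.
- sash (a joint): How far the clear sash (300 mm wide, 240 mm high, aluminium frame) is raised along its slope, m. The rubber seal on the sill has set unevenly with age: the sash meets it, as a hard stop, anywhere from 0 to 0.015. Raised to at most 0.09. Friction holds it where it is left; drawing it down takes 3 to 6 N along the slope. The fixed screen's posts are 330 mm apart, 360 mm tall.
- bottle: Bystander: amber glass bottle, 76 mm across, 170 mm high, origin under its centre.
- beaker: Bystander: glass beaker, 72 mm across, 90 mm high, origin under its centre.
- flask: Bystander: small conical flask, 76 mm across, 104 mm high, origin under its centre.
Things that resemble listed ones, but are neither listed nor needed, are in the scene too. Of the things shaped like the pole, the aluminium one is meant. Of the things shaped like the part that bears rest_seat, the white one is meant.

How it is judged:
By the outcome, as a careful person would: the job done as asked, in the order asked, and still so for the second after the job is handed in, with the robot touching nothing.
It also fails if it takes over 69 s, if anything falls off the work surface, if the arm or the gripper's body presses on something with over 40 N, if the wrist force passes 120 N, or if a joint passes its speed limit or range.

## Working session

There is one attempt and no reset: what is moved stays moved. The work goes in short steps, Python scripts to look and compute and a tool call to move; the robot and the scene stay as the last step left them, time stands still between calls to the robot, and variables do not carry over. Pictures are saved under pics/ and viewed, about 8 in all and at most 12, crops included, and the job is handed in when it is done.

Besides the shell and the picture viewer there is one more tool, called after "Emit:" by a JSON object that holds its "fn" and its "kwargs", one argument or row to a line. step_arm: Moves the arm, as the interface text tells. Its arguments: {"type":"object","properties":{"targets":{"type":"array","items":{"type":"array","items":{"type":"array","items":{"type":"number"}}}},"jaw":{"type":"number"}},"required":["targets"]}

```bash
mkdir -p pics; ls
cat > h.py <<'E'
import numpy as np, cv2, pickle
from scipy.spatial.transform import Rotation as R
from plant import bot
def cap(n,f=None):
    c=bot.capture(n)
    if f:
        cv2.imwrite(f'pics/{f}.png',c['color'][...,::-1]); pickle.dump(c,open(f'{f}.pkl','wb'))
    return c
def ld(f): return pickle.load(open(f'{f}.pkl','rb'))
def K(c):
    h=c['color'].shape[0]; f=h/2/np.tan(np.radians(c['fov_y'])/2); return f
def ext(c): return cv2.Rodrigues(np.array(c['rvec'],float))[0],np.array(c['tvec'],float).ravel()
def pt(c,u,v,d=None):
    f=K(c);Rm,t=ext(c)
    if d is None: d=c['depth'][int(v),int(u)]
    p=np.array([(u-c['cx'])/f*d,(v-c['cy'])/f*d,d]); return Rm.T@(p-t)
def ray(c,u,v):
    f=K(c);Rm,t=ext(c); d=Rm.T@np.array([(u-c['cx'])/f,(v-c['cy'])/f,1]); return -Rm.T@t,d/np.linalg.norm(d)
def cloud(c):
    f=K(c);Rm,t=ext(c);d=c['depth'];v,u=np.indices(d.shape)
    p=np.stack([(u-c['cx'])/f*d,(v-c['cy'])/f*d,d],-1)-t
    P=p@Rm; P[d==0]=np.nan; return P
def proj(c,p):
    f=K(c);Rm,t=ext(c);q=Rm@np.array(p)+t; return q[0]/q[2]*f+c['cx'],q[1]/q[2]*f+c['cy']
def tri(c1,a,c2,b):
    o1,d1=ray(c1,*a);o2,d2=ray(c2,*b)
    s=np.linalg.lstsq(np.stack([d1,-d2],1),o2-o1,rcond=None)[0]
    p,q=o1+s[0]*d1,o2+s[1]*d2; return (p+q)/2,np.linalg.norm(p-q)
E
python3 - <<'E'
from h import *
a=cap('scene','s0');b=cap('top','t0')
print(bot.get_obs())
cv2.imwrite('pics/both.png',cv2.resize(np.vstack([a['color'],b['color']])[...,::-1],(480,600)))
for c in(a,b): print(ext(c)[0].T@-ext(c)[1], K(c))
E
```

```text
pics
{'time': 0.1, 'joint_positions': array([-1.48401708e+00,  3.42639779e-01,  1.52492361e+00, -7.61430204e-06,
        1.27539113e+00, -1.46031053e-01]), 'dq': array([ 0.00144617, -0.00206804, -0.00239953,  0.00073349, -0.00022013,
        0.00040395]), 'tau': array([ 1.88520789e-03, -4.32004058e+01, -2.44695586e+01,  7.19144032e-02,
        5.25742513e-02, -5.39145628e-05]), 'tool_pos': array([ 121.09608035, -510.47109453,  226.12060378]), 'tcp_rot': array([-1.71148078,  1.56943444,  1.6629244 ]), 'contact_force': array([-0.60279148,  0.63404301, -0.18358724]), 'moment': array([0.00925216, 0.02451359, 0.02847136]), 'grip_width': 92.20645332042862}
[1518.95977886   76.50688409  991.60172364] 419.1447626630252
[ 367.79626256  -46.90335121 1256.14629218] 361.6245342634765
```

View pics/s0.png

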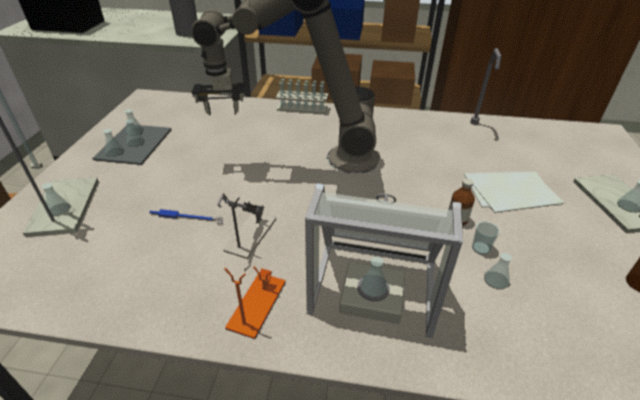

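View pics/t0.png

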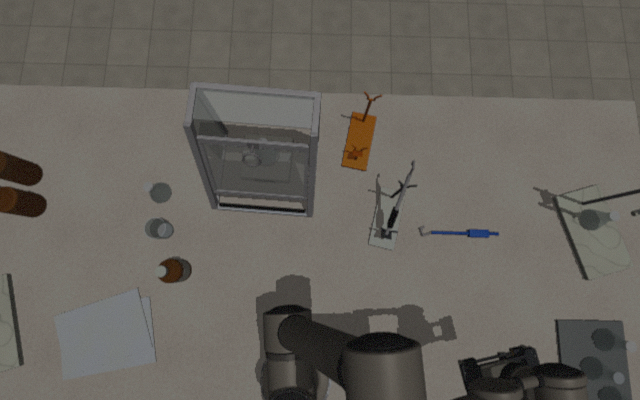

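Run:
```python
from h import *
a=ld('s0');b=ld('t0')
A=cv2.resize(a['color'][180:270,210:300],(400,400),interpolation=2)
A2=cv2.resize(a['color'][180:270,340:430],(400,400),interpolation=2)
B=cv2.resize(b['color'][150:260,350:460],(400,400)[:2],interpolation=2)
B2=cv2.resize(b['color'][130:240,205:315],(400,400),interpolation=2)
cv2.imwrite('pics/crop1.png',cv2.resize(np.vstack([np.hstack([A,A2]),np.hstack([B,B2])]),(600,600))[...,::-1])
P=cloud(b)
# grip: black pixels
g=b['color'].astype(int)
for (u,v) in [(388,228),(392,218),(395,210),(400,195),(406,177),(412,163),(384,225),(378,246)]: print((u,v),g[v,u],P[v,u].round())
m=(g.max(-1)<45); m[:190]=0;m[235:]=0;m[:,:380]=0;m[:,410:]=0
print(np.argwhere(m)[:, ::-1].mean(0), P[m].round()[:12])
# ring region points in top with z 200..340
for n,c in (('t',b),('s',a)):
    Q=cloud(c); z=Q[...,2]; s=(z>190)&(z<345)&(Q[...,0]>300)&(Q[...,0]<500)&(abs(Q[...,1])<220)
    i=np.argwhere(s);print(n,len(i)); print(np.c_[i[:,::-1],Q[s]].round()[::max(1,len(i)//25)])
```

```text
(388, 228) [71 69 71] [ 487. -292.   82.]
(392, 218) [9 9 9] [ 515. -297.  124.]
(395, 210) [34 38 37] [ 538. -302.  143.]
(400, 195) [69 70 68] [ 580. -311.  175.]
(406, 177) [76 75 73] [ 626. -320.  216.]
(412, 163) [47 48 48] [ 660. -330.  249.]
(384, 225) [119 124 117] [ 504. -293.   14.]
(378, 246) [94 95 90] [ 432. -273.    5.]
[391.07189542 217.0130719 ] [[ 604. -318.  135.]
 [ 603. -321.  138.]
 [ 594. -313.  181.]
 [ 604. -317.  114.]
 [ 604. -319.  118.]
 [ 602. -320.  127.]
 [ 603. -316.  103.]
 [ 603. -318.  107.]
 [ 602. -321.  111.]
 [ 605. -318.   79.]
 [ 603. -319.   88.]
 [ 603. -322.   91.]]
t 0
[]
s 0
[]
```

View pics/crop1.png

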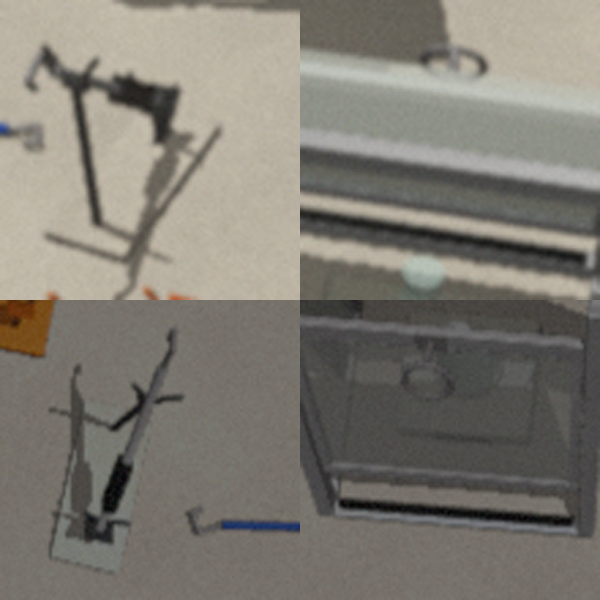

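Run:
```python
from h import *
a=ld('s0');b=ld('t0')
print(tri(a,(386,198.6),b,(251,159)))
Qb=cloud(b);Qa=cloud(a)
for (u,v) in [(251,144),(250,150),(251,155),(245,159),(257,159),(251,164),(230,143),(290,147),(222,95),(260,97),(310,99),(192,90),(318,95),(220,208),(310,212),(240,195)]: print('t',(u,v),Qb[v,u].round())
for (u,v) in [(386,195),(386,202),(376,198),(396,199),(386,192),(320,190),(458,208),(385,205),(385,225),(310,310),(435,330)]: print('s',(u,v),Qa[v,u].round())
```

```text
(array([644.88643437, 126.2385693 , 303.99425741]), np.float64(2.4939301653124692))
t (251, 144) [683. 125. 316.]
t (250, 150) [665. 126. 321.]
t (251, 155) [669. 133. 262.]
t (245, 159) [662. 153. 245.]
t (257, 159) [661. 118. 249.]
t (251, 164) [637. 128. 281.]
t (230, 143) [687. 183. 309.]
t (290, 147) [679.  20. 313.]
t (222, 95) [801. 200. 360.]
t (260, 97) [800. 100. 358.]
t (310, 99) [797. -32. 359.]
t (192, 90) [813. 279. 362.]
t (318, 95) [807. -53. 363.]
t (220, 208) [551. 275.  16.]
t (310, 212) [541. -36.  39.]
t (240, 195) [602. 213.  -4.]
s (386, 195) [659. 125. 327.]
s (386, 202) [727. 124. 359.]
s (376, 198) [646. 102. 304.]
s (396, 199) [648. 153. 309.]
s (386, 192) [219. 149.   1.]
s (320, 190) [712. -38. 363.]
s (458, 208) [728. 290. 363.]
s (385, 205) [741. 122. 360.]
s (385, 225) [812. 124. 361.]
s (310, 310) [819. -46.  22.]
s (435, 330) [812. 299.  -2.]
```

```bash
cat >> h.py <<'E'
def goto(p,yawj=None):
    """shift in tool axes (m) and turn (deg) to reach world TCP p with jaw axis y at yaw-angle of pole x = yawj deg"""
    o=bot.get_obs(); M=R.from_euler('xyz',o['tcp_rot']).as_matrix()
    s=M.T@(np.array(p)-o['tool_pos'])/1000
    t=0
    if yawj is not None:
        w=np.array([-np.sin(np.radians(yawj)),np.cos(np.radians(yawj)),0]); l=M.T@w
        t=np.degrees(np.arctan2(l[2],l[1])); t=(t+90)%180-90
    return s.round(4),round(t,2)
E
python3 - <<'E'
from h import *
o=bot.get_obs(); print(R.from_euler('xyz',o['tcp_rot']).as_matrix().round(3))
b=ld('t0');a=ld('s0')
P=cloud(b);g=b['color'].astype(int)
# grip pixels: black and z in 80..160 and near
s=(g.max(-1)<40)&(abs(P[...,0]-511)<45)&(abs(P[...,1]+297)<30)&(P[...,2]>85)&(P[...,2]<165)
print(s.sum(),P[s].mean(0),P[s].min(0),P[s].max(0))
# shaft: all pts z 150-235 near
s=(P[...,2]>75)&(P[...,2]<262)&(P[...,0]>470)&(P[...,0]<680)&(abs(P[...,1]+312)<30)&(abs(P[...,2]-124-(P[...,0]-515))<22)
q=P[s];vx,vy,x0,y0=cv2.fitLine(q[:,:2].astype(np.float32),cv2.DIST_HUBER,0,.01,.01).ravel();print(s.sum(),np.degrees(np.arctan2(vy,vx)),x0,y0)
print(goto((440,-285,330),-12.5))
E
```

```text
[[-0.     0.231 -0.973]
 [ 0.001 -0.973 -0.231]
 [-1.    -0.001 -0.   ]]
100 [ 515.53839354 -297.52275169  121.01392227] [ 488.73414156 -308.36081004   88.06716109] [ 545.73316019 -288.20513166  145.80449823]
357 -12.719888 570.0862 -312.152
(array([-0.1036, -0.146 , -0.3623]), np.float64(25.84))
```

Emit:
{"fn": "step_arm", "kwargs": {
  "targets": [
    [[-0.03,-0.01,-0.02,5],[-0.06,-0.025,-0.05,10],[-0.08,-0.04,-0.083,15],[-0.09,-0.055,-0.12,20],[-0.1,-0.07,-0.157,25.8]]
  ]
}}

```text
time: 0.52
tool_pos: [257.2, -406.4, 326.9]
tcp_rot: [-2.387, 1.57, 0.531]
contact_force: [1.5, -0.4, -0.1]
grip_width: 91.8
```

Run:
```python
from h import *
print(goto((440,-285,330),-12.7),bot.get_obs()['tool_pos'])
```

```text
(array([-0.003 , -0.1588, -0.1515]), np.float64(-0.08)) [ 257.15205281 -406.37512093  326.89525141]
```

Emit:
{"fn": "step_arm", "kwargs": {
  "targets": [
    [[0,-0.03,-0.028,0],[0,-0.06,-0.057,0],[0,-0.09,-0.086,0],[0,-0.118,-0.113,0],[0,-0.145,-0.138,0]]
  ]
}}

```text
time: 0.93
tool_pos: [425.4, -293.7, 326.7]
tcp_rot: [-1.61, 1.57, 1.309]
contact_force: [0.3, -1.1, 0.3]
grip_width: 91.9
```

Run:
```python
from h import *
c=cap('wrist','w1');P=cloud(c);o=bot.get_obs()
print(o['tool_pos'],o['tcp_rot'],ext(c)[0].T@-ext(c)[1])
g=c['color'].astype(int)
s=(g.max(-1)<45)&(abs(P[...,0]-511)<50)&(abs(P[...,1]+299)<30)&(P[...,2]>75)&(P[...,2]<165)
print(s.sum(),P[s].mean(0),P[s].min(0),P[s].max(0))
print(goto((440,-285,330),-12.7))
for p in [(524,-301.5,110),(514,-299,120),(660,-332,245)]: print(proj(c,p))
```

```text
[ 429.68202761 -289.97971143  326.44810261] [-2.07679371  1.56604065  0.84636968] [ 489.965988   -309.74591243  484.10406299]
474 [ 515.14307429 -300.60071584  124.28504617] [ 488.3026471  -312.17931746   97.58673801] [ 540.12852087 -289.45898362  143.79923559]
(array([-0.0035, -0.0071, -0.009 ]), np.float64(0.18))
(np.float64(309.94354621868314), np.float64(93.3408889034546))
(np.float64(309.5030993218008), np.float64(101.41151597265981))
(np.float64(298.8068577927236), np.float64(-142.87915287722058))
```

View pics/w1.png

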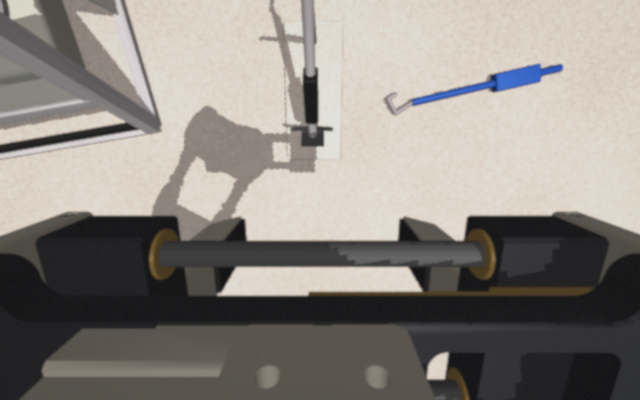

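Run:
```python
from h import *
c=ld('w1');P=cloud(c);g=c['color'].astype(int)
s=(g.max(-1)<60)&(abs(P[...,0]-515)<40)&(abs(P[...,1]+300)<25)&(P[...,2]>85)&(P[...,2]<160)
n,l,st,ce=cv2.connectedComponentsWithStats(s.astype(np.uint8)); k=1+st[1:,4].argmax(); print(st[k],ce[k])
m=l==k;q=P[m]
ys,xs=np.nonzero(m); 
# shaft points
t=(P[...,2]>130)&(P[...,2]<235)&(abs(P[...,1]+315)<25)&(P[...,0]>530)&(P[...,0]<680)
for nm,qq in(('grip',q),('shaft',P[t])):
    vx,vy,x0,y0=cv2.fitLine(qq[:,:2].astype(np.float32),cv2.DIST_HUBER,0,.01,.01).ravel();print(nm,len(qq),np.degrees(np.arctan(vy/vx)),x0,y0, y0+(524-x0)*vy/vx)
a=np.radians(-12.7);u=np.array([np.cos(a),np.sin(a)]);v=np.array([-u[1],u[0]])
d=q[:,:2]@u;L=q[:,:2]@v
al=(d+q[:,2])/2**.5; pe=(q[:,2]-d)/2**.5
print('grip along',np.percentile(al,[1,50,99]),'perp',np.percentile(pe,[10,50,90]),'lat',np.percentile(L,[2,50,98]))
A=(np.percentile(al,2)+np.percentile(al,98))/2;B=np.median(pe)-14
x=(A-B)/2**.5;z=(A+B)/2**.5;print('center',x*u+np.median(L)*v,z)
qq=P[t];print('shaft perp',np.percentile((qq[:,2]-qq[:,:2]@u)/2**.5,[10,50,90]),'lat',np.median(qq[:,:2]@v))
```

```text
[304  75  13  48 552] [310.47282609  98.45833333]
grip 552 -13.736991 515.47974 -300.80847 -302.89133
shaft 1064 -13.90688 566.6705 -312.23938 -301.67407
grip along [453.19110559 493.5243662  518.07234665] perp [-315.49260997 -314.0455186  -313.25684091] lat [-187.21728496 -180.14593206 -173.10429887]
center [ 521.92718312 -302.28518718] 111.68782610691535
shaft perp [-325.78837545 -322.85814644 -318.47569255] lat -180.10883589852403
```

Run:
```python
from h import *
print(goto((517,-301,200),-13.4),goto((517,-301,95),-13.4))
```

```text
(array([ 0.1267, -0.0076, -0.0873]), np.float64(0.88)) (array([ 0.2317, -0.0072, -0.0871]), np.float64(0.88))
```

Emit:
{"fn": "step_arm", "kwargs": {
  "targets": [
    [[0.02,-0.002,-0.03,0.9],[0.04,-0.005,-0.06,0.9],[0.07,-0.007,-0.08,0.9],[0.1,-0.0075,-0.087,0.9],[0.127,-0.0075,-0.087,0.9]]
  ]
}}

```text
time: 1.4
tool_pos: [517.8, -300.5, 196.8]
tcp_rot: [-1.729, 1.566, 1.18]
contact_force: [-0.6, -0.7, -1.0]
grip_width: 91.8
```

Run:
```python
from h import *
c=cap('wrist','w2')
P=cloud(c);g=c['color'].astype(int)
a=np.radians(-13.4);u=np.array([np.cos(a),np.sin(a)]);v=np.array([-u[1],u[0]])
s=(g.max(-1)<60)&(abs(P[...,0]-515)<45)&(abs(P[...,1]+300)<25)&(P[...,2]>85)&(P[...,2]<160)
t=(P[...,2]>130)&(P[...,2]<235)&(abs(P[...,1]+315)<25)&(P[...,0]>530)&(P[...,0]<680)
for q in (P[s],P[t]):
  if len(q): print(len(q),np.median(q[:,:2]@v),np.percentile((q[:,2]-q[:,:2]@u)/2**.5,[10,50,90]),np.percentile((q[:,2]+q[:,:2]@u)/2**.5,[2,98]))
print(np.array([517,-301])@v,goto((517,-301,95),-13.4),bot.get_obs()['tool_pos'])
```

```text
903 -173.19325285468602 [-322.71026464 -315.75119861 -315.19692381] [455.03988098 519.82736   ]
5429 -171.83326525465046 [-327.29710283 -324.22605542 -316.26370445] [517.54643219 643.94622223]
-172.99187323454902 (array([ 0.0961,  0.0025, -0.0035]), np.float64(0.04)) [ 514.74550897 -298.84280153  191.1348571 ]
```

View pics/w2.png

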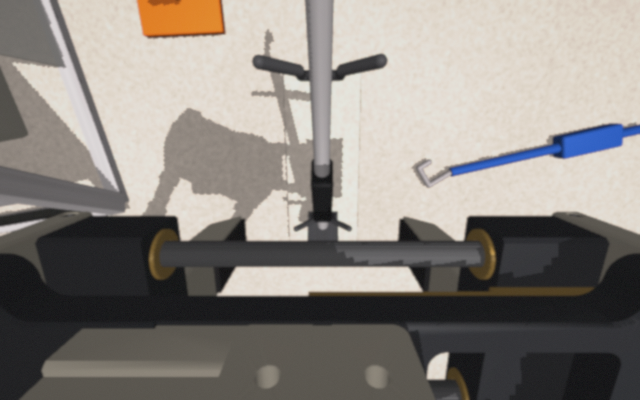

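Emit:
{"fn": "step_arm", "kwargs": {
  "targets": [
    [[0.03,0.0025,-0.0035,0],[0.06,0.0025,-0.0035,0],[0.085,0.0025,-0.0035,0],[0.096,0.0025,-0.0035,0],[0.096,0.0025,-0.0035,0]]
  ]
}}

```text
time: 1.87
tool_pos: [515.6, -300.3, 93.0]
tcp_rot: [-0.699, 1.553, 2.209]
contact_force: [-0.0, 0.4, 0.2]
grip_width: 92.3
```

Run:
```python
from h import *
print(goto((517,-301.5,95),-13.4),bot.get_obs()['tool_pos'],bot.get_obs()['contact_force'])
```

```text
(array([-0.002 ,  0.0009, -0.0016]), np.float64(0.03)) [ 515.61500647 -300.25228954   92.99627998] [-0.01329866  0.42592025  0.16870783]
```

Emit:
{"fn": "step_arm", "kwargs": {
  "targets": [
    [[-0.002,0.001,-0.0015,0],[-0.002,0.001,-0.0015,0],[-0.002,0.001,-0.0015,0],[-0.002,0.001,-0.0015,0],[-0.002,0.001,-0.0015,0]]
  ],
  "jaw": 1
}}

```text
time: 2.28
tool_pos: [517.3, -301.9, 96.1]
tcp_rot: [-0.734, 1.555, 2.175]
contact_force: [0.1, 0.2, 0.2]
grip_width: 62.8
```

Emit:
{"fn": "step_arm", "kwargs": {
  "targets": [
    [[0,0,0,0],[0,0,0,0],[0,0,0,0],[0,0,0,0],[0,0,0,0]]
  ]
}}

```text
time: 2.7
tool_pos: [517.3, -301.9, 96.1]
tcp_rot: [-0.731, 1.555, 2.178]
contact_force: [0.1, 0.4, 0.3]
grip_width: 29.7
```

Run:
```python
from h import *
o=bot.get_obs();print(o['tool_pos'],o['contact_force'],o['moment'],R.from_euler('xyz',o['tcp_rot']).as_matrix().round(3))
# screen yaw & ring: refine
a=ld('s0');P=cloud(a);b=ld('t0');Q=cloud(b)
for n,c,P in(('s',a,P),('t',b,Q)):
    s=(abs(P[...,2]-360)<8)&(P[...,0]>760)&(P[...,0]<840)&(P[...,1]>-20)&(P[...,1]<260)
    q=P[s].astype(np.float32);f=cv2.fitLine(q[:,:2],cv2.DIST_HUBER,0,.01,.01).ravel();print(n,len(q),np.degrees(np.arctan(f[0]/f[1])),f)
```

```text
[ 517.25414886 -301.92298832   96.09149987] [0.10130078 0.37681081 0.26265537] [-0.00200809  0.01745133 -0.00861553] [[-0.009 -0.231 -0.973]
 [ 0.013 -0.973  0.231]
 [-1.    -0.01   0.012]]
s 2811 2.1924336 [3.8255848e-02 9.9926800e-01 8.0050873e+02 1.2498481e+02]
t 2667 1.97244 [3.4418773e-02 9.9940747e-01 7.9485284e+02 1.2093231e+02]
```

Emit:
{"fn": "step_arm", "kwargs": {
  "targets": [
    [[0,0,0,0],[0,0,0,0],[0,0,0,0],[0,0,0,0],[0,0,0,0]]
  ]
}}

```text
time: 3.12
tool_pos: [517.3, -301.7, 96.0]
tcp_rot: [-0.729, 1.555, 2.18]
contact_force: [0.8, 2.2, -0.8]
grip_width: 18.0
```

Emit:
{"fn": "step_arm", "kwargs": {
  "targets": [
    [[0,0,0,0],[-0.003,0,0,0],[-0.012,0,0,0],[-0.025,0,0,0],[-0.045,0,0,0]]
  ]
}}

```text
time: 3.53
tool_pos: [516.8, -302.0, 140.5]
tcp_rot: [-0.668, 1.552, 2.24]
contact_force: [-0.1, 0.2, -1.9]
grip_width: 17.8
```

Run:
```python
from h import *
o=bot.get_obs();print(o['time'],o['tool_pos'],o['contact_force'],o['moment'],o['grip_width'])
```

```text
3.5333 [ 516.77678782 -301.95889662  140.47709236] [-0.08227919  0.19649244 -1.85784804] [-0.01334933  0.04930469 -0.04720271] 17.77363612645705
```

Run:
```python
from h import *
print(goto((470,-295,205),-2.1),goto((445,-150,210),-2.1))
```

```text
(array([-0.0639,  0.0033,  0.0481]), np.float64(-11.28)) (array([-0.0664, -0.132 ,  0.106 ]), np.float64(-11.28))
```

Emit:
{"fn": "step_arm", "kwargs": {
  "targets": [
    [[-0.03,0,0.005,0],[-0.055,0,0.02,-2],[-0.066,-0.02,0.045,-5],[-0.068,-0.05,0.065,-8],[-0.068,-0.085,0.085,-11.3]]
  ]
}}

```text
time: 3.95
tool_pos: [454.0, -201.3, 212.6]
tcp_rot: [-0.92, 1.555, 2.184]
contact_force: [0.2, 1.3, -2.8]
grip_width: 17.9
```

Run:
```python
from h import *
print(goto((450,-30,205),-2.1),goto((445,110,190),-2.1),bot.get_obs()['tool_pos'])
```

```text
(array([ 0.0098, -0.1709,  0.0103]), np.float64(-0.02)) (array([ 0.0266, -0.3104,  0.0204]), np.float64(-0.02)) [ 454.04818159 -201.27415532  212.5545429 ]
```

Emit:
{"fn": "step_arm", "kwargs": {
  "targets": [
    [[0,-0.035,0.01,0],[0.005,-0.075,0.018,0],[0.01,-0.115,0.02,0],[0.01,-0.155,0.02,0],[0.012,-0.195,0.02,0]]
  ]
}}

```text
time: 4.37
tool_pos: [440.9, -4.2, 204.3]
tcp_rot: [-1.011, 1.557, 2.092]
contact_force: [1.9, 0.3, -1.4]
grip_width: 17.5
```

Run:
```python
from h import *
print(goto((440,133,190),-2.1),bot.get_obs()['tool_pos'])
```

```text
(array([ 0.0159, -0.1368,  0.0061]), np.float64(-0.1)) [440.94713222  -4.15054213 204.2689852 ]
```

Emit:
{"fn": "step_arm", "kwargs": {
  "targets": [
    [[0.003,-0.035,0.004,0],[0.008,-0.075,0.006,0],[0.012,-0.11,0.006,0],[0.016,-0.13,0.006,0],[0.016,-0.137,0.006,0]]
  ]
}}

```text
time: 4.78
tool_pos: [439.7, 135.8, 190.1]
tcp_rot: [-1.042, 1.556, 2.064]
contact_force: [-0.3, -0.2, -0.8]
grip_width: 17.9
```

Run:
```python
from h import *
w=cap('wrist','w3');s=cap('scene','s3');t=cap('top','t3')
o=bot.get_obs();print(o['tool_pos'],o['contact_force'],o['moment'])
M=R.from_euler('xyz',o['tcp_rot']).as_matrix();print(M.round(3))
px=np.array([np.cos(np.radians(-2.1)),np.sin(np.radians(-2.1)),0]);z=np.array([0,0,1])
S=o['tool_pos']+144.7*px+149*z;print(S)
rp=np.array([645,126,304])
ims=[]
for c in(w,s,t):
    im=c['color'].copy()
    u,v=proj(c,S);print('seat',u,v,'ring',proj(c,rp))
    r=proj(c,rp);x0=int(np.clip((u+r[0])/2-50,0,540));y0=int(np.clip((v+r[1])/2-50,0,300))
    print(x0,y0); ims.append(cv2.resize(im[y0:y0+100,x0:x0+100],(300,300),interpolation=2))
ims.append(cv2.resize(w['color'],(480,300)))
cv2.imwrite('pics/c3.png',np.vstack([np.hstack(ims[1:3]),np.hstack([ims[0],ims[3][:,:300]])])[...,::-1])
```

```text
[440.30931153 132.82931067 190.40733979] [ 0.08138505  0.13282512 -0.53003036] [ 0.01534773  0.07717159 -0.05187399]
[[-0.006 -0.038 -0.999]
 [ 0.012 -0.999  0.038]
 [-1.    -0.011  0.007]]
[584.91213011 127.52696602 339.40733979]
seat 323.19778815094287 1899.9402548144344 ring (np.float64(311.40900150567273), np.float64(-6451.168754074041))
267 0
seat 388.16061718216105 174.46584403347495 ring (np.float64(385.4248387587767), np.float64(198.64664460981888))
336 136
seat 246.56577896159536 177.41270920721792 ring (np.float64(250.6232358990946), np.float64(158.95953681885757))
198 118
```

View pics/c3.png

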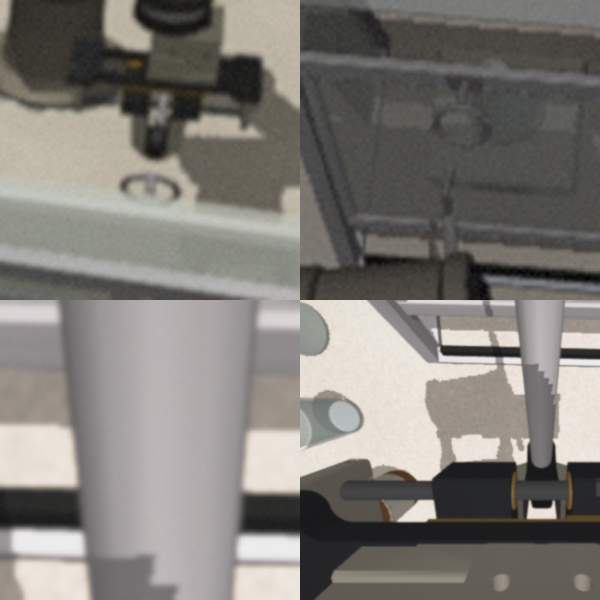

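Run:
```python
from h import *
s=ld('s3');t=ld('t3')
print('ring',tri(s,(386.2,198.5),t,(251.7,160.3)))
a=np.radians(-2.1);px=np.array([np.cos(a),np.sin(a),0]);z=np.array([0,0,1]);c,n=np.cos(np.radians(25)),np.sin(np.radians(25))
rx=c*px-n*z;rz=n*px+c*z
S=np.array([584.9,127.5,339.4])
for nm,p in (('crownfront',S+13*rx+3.5*rz),('crownback',S-13*rx+3.5*rz),('tip',S+7*px-15*z)): print(nm,p.round(),'s',np.round(proj(s,p),1),'t',np.round(proj(t,p),1))
for nm,cc in(('s',s),('t',t)):
    P=cloud(cc); m=(abs(P[...,0]-590)<45)&(abs(P[...,1]-127)<25)&(P[...,2]>300)&(P[...,2]<365)
    print(nm,m.sum(),np.c_[np.argwhere(m)[:,::-1],P[m]].round(0).astype(int)[:40].tolist())
    m=(abs(P[...,0]-648)<22)&(abs(P[...,1]-126)<30)&(P[...,2]>270)&(P[...,2]<335)
    q=P[m];print('ring pts',m.sum(), q.mean(0),q.min(0),q.max(0))
ims=[cv2.resize(x[y0:y0+50,x0:x0+60],(600,300)[:2] if 0 else (360,300),interpolation=2) for x,x0,y0 in((s['color'],360,155),(t['color'],220,145))]
cv2.imwrite('pics/c4.png',np.hstack(ims)[...,::-1])
```

```text
ring (array([641.88677097, 125.73813747, 301.79359668]), np.float64(4.839970002865804))
crownfront [598. 127. 337.] s [387.7 178. ] t [247.2 172.7]
crownback [575. 128. 348.] s [388.8 169.6] t [245.6 180.5]
tip [592. 127. 324.] s [387.3 180.5] t [247.8 176.2]
s 42 [[390, 168, 570, 131, 350], [391, 168, 569, 133, 350], [389, 169, 575, 128, 351], [390, 169, 573, 131, 350], [391, 169, 572, 134, 349], [389, 170, 574, 129, 347], [390, 170, 577, 131, 349], [391, 170, 576, 134, 348], [389, 171, 577, 129, 346], [390, 171, 581, 131, 349], [391, 171, 578, 134, 347], [389, 172, 578, 129, 343], [390, 172, 580, 132, 345], [391, 172, 578, 134, 343], [388, 173, 557, 128, 325], [389, 173, 586, 129, 345], [390, 173, 585, 132, 345], [391, 173, 583, 134, 344], [388, 174, 554, 129, 319], [389, 174, 590, 129, 345], [390, 174, 588, 132, 344], [391, 174, 552, 137, 319], [388, 175, 555, 129, 317], [389, 175, 592, 129, 343], [390, 175, 590, 132, 342], [391, 175, 557, 137, 319], [388, 176, 558, 129, 316], [389, 176, 593, 130, 341], [390, 176, 591, 133, 339], [391, 176, 554, 137, 313], [388, 177, 594, 128, 338
[... 902 characters left out ...]
48, 178, 583, 123, 342], [246, 179, 578, 127, 351], [247, 179, 578, 124, 350], [245, 180, 576, 129, 349], [246, 180, 575, 126, 353], [247, 180, 576, 124, 348], [245, 181, 572, 129, 352], [246, 181, 573, 126, 351], [247, 181, 573, 124, 351], [245, 182, 570, 128, 352], [246, 182, 570, 126, 352], [247, 182, 570, 123, 352], [245, 183, 569, 130, 346], [246, 183, 567, 126, 351], [247, 183, 569, 124, 346], [246, 184, 566, 127, 346], [247, 184, 566, 125, 344], [246, 185, 564, 128, 341], [247, 185, 565, 125, 339], [248, 185, 565, 123, 338], [246, 186, 563, 129, 336]]
ring pts 122 [648.10303811 122.48818805 305.65954497] [633.43759641  96.96612108 270.06305744] [669.80507885 149.71724499 328.8633995 ]
```

View pics/c4.png

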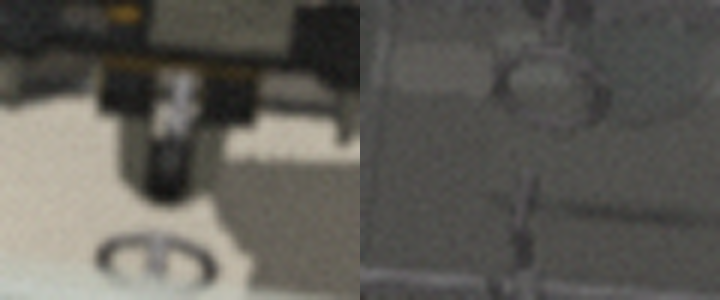

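Run:
```python
from h import *
s=ld('s3');t=ld('t3')
for a in [(384.5,198.5),(384.5,199.3)]:
  for b in [(251.7,160),(251.2,160)]: print(tri(s,a,t,b))
P=cloud(s)
for v in range(190,206):print(v,[tuple(P[v,u].round().astype(int)) for u in (377,381,386,391,395)])
P=cloud(t);print()
for v in range(150,170):print(v,[tuple(P[v,u].round().astype(int)) for u in (243,247,252,256,260)])
```

```text
(array([642.63791654, 123.47763943, 302.26989268]), np.float64(0.4623436114501364))
(array([642.59149721, 124.13700613, 302.37497158]), np.float64(0.8762536651377295))
(array([643.26068445, 123.79714399, 300.11393333]), np.float64(0.33390837998340467))
(array([643.21422515, 124.45796532, 300.21945807]), np.float64(1.0077000048892608))
190 [(np.int64(203), np.int64(114), np.int64(-5)), (np.int64(210), np.int64(129), np.int64(2)), (np.int64(200), np.int64(149), np.int64(-3)), (np.int64(199), np.int64(168), np.int64(-2)), (np.int64(196), np.int64(183), np.int64(-2))]
191 [(np.int64(215), np.int64(114), np.int64(-1)), (np.int64(217), np.int64(129), np.int64(2)), (np.int64(221), np.int64(148), np.int64(7)), (np.int64(208), np.int64(168), np.int64(0)), (np.int64(205), np.int64(183), np.int64(0))]
192 [(np.int64(220), np.int64(115), np.int64(-2)), (np.int64(219), np.int64(130), np.int64(-1)), (np.int64(219), np.int64(149), np.int64(1)), (np.int64(213), np.int64(168), np.int64(-1)), (np.int64(205), np.int64(184), np.int64(-5))]
193 [(np.int64(226), np.int64(115), np.int64(-2)), (np.int64(221
[... 7123 characters left out ...]
, np.int64(164), np.int64(214)), (np.int64(646), np.int64(152), np.int64(213)), (np.int64(646), np.int64(137), np.int64(216)), (np.int64(646), np.int64(125), np.int64(218)), (np.int64(646), np.int64(112), np.int64(220))]
168 [(np.int64(644), np.int64(164), np.int64(211)), (np.int64(644), np.int64(152), np.int64(212)), (np.int64(644), np.int64(137), np.int64(212)), (np.int64(643), np.int64(125), np.int64(216)), (np.int64(644), np.int64(113), np.int64(213))]
169 [(np.int64(643), np.int64(165), np.int64(204)), (np.int64(642), np.int64(153), np.int64(207)), (np.int64(642), np.int64(138), np.int64(208)), (np.int64(642), np.int64(125), np.int64(211)), (np.int64(643), np.int64(114), np.int64(208))]
```

Emit:
{"fn": "step_arm", "kwargs": {
  "targets": [
    [[0.005,0.0005,-0.004,0],[0.008,0.001,-0.01,0],[0.012,0.001,-0.018,0],[0.016,0.001,-0.026,0],[0.0185,0.001,-0.031,0]]
  ]
}}

```text
time: 5.35
tool_pos: [472.5, 130.1, 171.0]
tcp_rot: [-1.022, 1.558, 2.081]
contact_force: [-0.2, -0.2, -2.2]
grip_width: 17.6
```

Run:
```python
from h import *
o=bot.get_obs()
px=np.array([np.cos(np.radians(-2.1)),np.sin(np.radians(-2.1)),0])
T=np.array([645.5,124,306.7])-144.7*px-[0,0,149]
print(goto(T,-2.1),o['tool_pos'],o['contact_force'])
```

```text
(array([ 0.0131, -0.0002, -0.0285]), np.float64(-0.14)) [472.45187338 130.08184276 170.96381179] [-0.15881026 -0.1666395  -2.22550879]
```

Emit:
{"fn": "step_arm", "kwargs": {
  "targets": [
    [[0.002,0,-0.005,0],[0.005,0,-0.011,0],[0.008,0,-0.018,0],[0.011,0,-0.024,0],[0.013,0,-0.0285,0]]
  ]
}}

```text
time: 5.77
tool_pos: [501.5, 129.1, 157.3]
tcp_rot: [-1.004, 1.558, 2.099]
contact_force: [0.3, -0.3, -1.2]
grip_width: 17.7
```

Run:
```python
from h import *
s=cap('scene','s5');t=cap('top','t5')
o=bot.get_obs();print(o['tool_pos'],o['contact_force'])
ims=[cv2.resize(x[y0:y0+50,x0:x0+60],(360,300),interpolation=2) for x,x0,y0 in((s['color'],360,170),(t['color'],220,135))]
cv2.imwrite('pics/c5.png',cv2.convertScaleAbs(np.hstack(ims)[...,::-1],alpha=1.6))
```

```text
[501.3339306  129.08198744 157.26267869] [ 0.57884976 -0.05331447 -2.99015764]
```

View pics/c5.png

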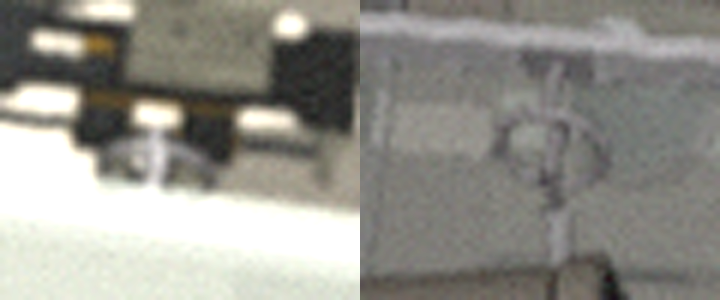

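Emit:
{"fn": "step_arm", "kwargs": {
  "targets": [
    [[0.003,0,0.0014,0],[0.0065,0,0.003,0],[0.01,0,0.0047,0],[0.0135,0,0.0063,0],[0.017,0,0.008,0]]
  ]
}}

```text
time: 6.28
tool_pos: [492.8, 129.6, 140.0]
tcp_rot: [-0.975, 1.557, 2.128]
contact_force: [-0.6, -0.6, -1.8]
grip_width: 17.8
```

Emit:
{"fn": "step_arm", "kwargs": {
  "targets": [
    [[0.002,0,0.001,0],[0.004,0,0.0019,0],[0.006,0,0.0028,0],[0.008,0,0.0037,0],[0.01,0,0.0047,0]]
  ]
}}

```text
time: 6.7
tool_pos: [489.5, 130.0, 130.9]
tcp_rot: [-1.285, 1.559, 1.818]
contact_force: [3.7, 0.2, 2.3]
grip_width: 18.1
```

```bash
cat >> h.py <<'E'
def stat():
    o=bot.get_obs(); F=o['contact_force']-np.array([.1,0,-1.9]); px=np.array([np.cos(np.radians(-2.1)),np.sin(np.radians(-2.1)),0])
    c,n=np.cos(np.radians(25)),np.sin(np.radians(25)); rx=c*px-n*np.array([0,0,1]); rz=n*px+c*np.array([0,0,1])
    d=o['tool_pos']-np.array([501.3,129.1,157.3])
    print('t',round(o['time'],2),'F rx,y,rz',(F@rx).round(1),F[1].round(1),(F@rz).round(1),'moved rx,rz',(d@rx).round(1),(d@rz).round(1),'dy',d[1].round(1),'M',o['moment'].round(2))
E
python3 -c "from h import *;stat()"
```

```text
t 6.7 F rx,y,rz 1.5 0.2 5.3 moved rx,rz 0.5 -28.9 dy 0.9 M [-0.02 -0.75 -0.03]
```

Emit:
{"fn": "step_arm", "kwargs": {
  "targets": [
    [[0.0025,0,0.0012,0],[0.0055,0,0.0026,0],[0.0085,0,0.004,0],[0.0115,0,0.0054,0],[0.0145,0,0.0068,0]]
  ]
}}

```text
time: 7.12
tool_pos: [482.7, 130.4, 116.2]
tcp_rot: [-1.307, 1.559, 1.796]
contact_force: [3.5, 0.1, 3.6]
grip_width: 17.8
```

```bash
python3 -c "from h import *;stat()"
```

```text
t 7.12 F rx,y,rz 0.8 0.1 6.4 moved rx,rz 0.5 -45.2 dy 1.3 M [ 0.03 -0.75  0.01]
```

Emit:
{"fn": "step_arm", "kwargs": {
  "targets": [
    [[0.0025,0,0.0012,0],[0.005,0,0.0023,0],[0.0075,0,0.0035,0],[0.01,0,0.0047,0],[0.0125,0,0.0058,0]]
  ]
}}

```text
time: 7.53
tool_pos: [476.7, 130.8, 103.4]
tcp_rot: [-1.305, 1.559, 1.798]
contact_force: [3.4, 0.4, 2.3]
grip_width: 17.8
```

Emit:
{"fn": "step_arm", "kwargs": {
  "targets": [
    [[0.002,0,0.0009,0],[0.004,0,0.0019,0],[0.006,0,0.0028,0],[0.008,0,0.0037,0],[0.01,0,0.0047,0]]
  ]
}}

```text
time: 7.95
tool_pos: [472.0, 131.1, 93.3]
tcp_rot: [-1.315, 1.559, 1.787]
contact_force: [3.6, -0.3, 3.1]
grip_width: 17.9
```

```bash
python3 -c "from h import *;stat()"
```

```text
t 7.95 F rx,y,rz 1.0 -0.3 6.0 moved rx,rz 0.4 -70.5 dy 2.0 M [-0.03 -0.73 -0.05]
```

Emit:
{"fn": "step_arm", "kwargs": {
  "targets": [
    [[0.001,0,0.0005,0],[0.002,0,0.0009,0],[0.003,0,0.0014,0],[0.004,0,0.0019,0],[0.005,0,0.0023,0]]
  ]
}}

```text
time: 8.37
tool_pos: [469.6, 131.3, 88.2]
tcp_rot: [-1.322, 1.559, 1.781]
contact_force: [2.5, -0.3, 2.2]
grip_width: 17.6
```

```bash
python3 -c "from h import *;stat()"
```

```text
t 8.37 F rx,y,rz 0.4 -0.3 4.7 moved rx,rz 0.4 -76.0 dy 2.2 M [-0.03 -0.73 -0.1 ]
```

Emit:
{"fn": "step_arm", "kwargs": {
  "targets": [
    [[0.0008,0,0.0004,0],[0.0016,0,0.0007,0],[0.0024,0,0.0011,0],[0.0032,0,0.0015,0],[0.004,0,0.0019,0]]
  ]
}}

```text
time: 8.78
tool_pos: [467.7, 131.4, 84.1]
tcp_rot: [-1.323, 1.559, 1.78]
contact_force: [3.7, 0.1, 1.6]
grip_width: 17.6
```

```bash
python3 -c "from h import *;stat()"
```

```text
t 8.78 F rx,y,rz 1.8 0.1 4.7 moved rx,rz 0.4 -80.5 dy 2.3 M [ 0.05 -0.64 -0.05]
```

Emit:
{"fn": "step_arm", "kwargs": {
  "targets": [
    [[0.0006,0,0.0003,0],[0.0012,0,0.0006,0],[0.0018,0,0.0008,0],[0.0024,0,0.0011,0],[0.003,0,0.0014,0]]
  ]
}}

```text
time: 9.2
tool_pos: [466.3, 131.5, 81.1]
tcp_rot: [-1.329, 1.559, 1.773]
contact_force: [3.7, -0.3, 2.0]
grip_width: 18.3
```

```bash
python3 -c "from h import *;stat()"
```

```text
t 9.2 F rx,y,rz 1.6 -0.3 5.1 moved rx,rz 0.4 -83.9 dy 2.4 M [-0.05 -0.65 -0.03]
```

Emit:
{"fn": "step_arm", "kwargs": {
  "targets": [
    [[0.0006,0,0.0003,0],[0.0012,0,0.0006,0],[0.0018,0,0.0008,0],[0.0024,0,0.0011,0],[0.003,0,0.0014,0]]
  ]
}}

```text
time: 9.62
tool_pos: [464.9, 131.6, 78.1]
tcp_rot: [-1.328, 1.559, 1.775]
contact_force: [3.4, -0.2, 2.9]
grip_width: 17.8
```

```bash
python3 -c "from h import *;stat()"
```

```text
t 9.62 F rx,y,rz 1.0 -0.2 5.7 moved rx,rz 0.4 -87.3 dy 2.5 M [ 0.01 -0.69 -0.04]
```

Emit:
{"fn": "step_arm", "kwargs": {
  "targets": [
    [[0.0006,0,0.0003,0],[0.0012,0,0.0006,0],[0.0018,0,0.0008,0],[0.0024,0,0.0011,0],[0.003,0,0.0014,0]]
  ]
}}

```text
time: 10.03
tool_pos: [463.5, 131.7, 75.0]
tcp_rot: [-1.34, 1.559, 1.762]
contact_force: [5.1, -1.1, 3.4]
grip_width: 17.9
```

```bash
python3 -c "from h import *;stat()"
```

```text
t 10.03 F rx,y,rz 2.3 -1.1 7.0 moved rx,rz 0.4 -90.6 dy 2.6 M [-0.02 -0.91 -0.  ]
```

Emit:
{"fn": "step_arm", "kwargs": {
  "targets": [
    [[0.0002,0,0.0001,0],[0.0004,0,0.0002,0],[0.0006,0,0.0003,0],[0.0008,0,0.0004,0],[0.001,0,0.0005,0]]
  ]
}}

```text
time: 10.45
tool_pos: [463.9, 131.7, 74.5]
tcp_rot: [-1.519, 1.559, 1.584]
contact_force: [4.9, -0.8, 5.0]
grip_width: 17.5
```

```bash
python3 -c "from h import *;stat()"
```

```text
t 10.45 F rx,y,rz 1.5 -0.8 8.4 moved rx,rz 1.0 -90.9 dy 2.6 M [-0.03 -1.16 -0.09]
```

Emit:
{"fn": "step_arm", "kwargs": {
  "targets": [
    [[0.0006,0,0.0003,0],[0.0009,0,0.0004,0],[0.0012,0,0.0006,0],[0.0014,0,0.0007,0],[0.0014,0,0.0007,0]]
  ]
}}

```text
time: 10.87
tool_pos: [464.5, 131.8, 73.8]
tcp_rot: [-1.788, 1.558, 1.314]
contact_force: [5.4, -0.9, 6.7]
grip_width: 18.1
```

```bash
python3 -c "from h import *;stat()"
```

```text
t 10.87 F rx,y,rz 1.2 -0.9 10.1 moved rx,rz 1.9 -91.3 dy 2.7 M [-0.03 -1.25 -0.09]
```

Emit:
{"fn": "step_arm", "kwargs": {
  "targets": [
    [[0.0012,0,0.0008,0],[0.0016,0,0.0013,0],[0.0017,0,0.0014,0],[0.0017,0,0.0014,0],[0.0017,0,0.0014,0]]
  ]
}}

```text
time: 11.28
tool_pos: [465.2, 132.0, 73.1]
tcp_rot: [-2.095, 1.556, 1.007]
contact_force: [6.8, -1.4, 7.8]
grip_width: 18.0
```

```bash
python3 -c "from h import *;stat()"
```

```text
t 11.28 F rx,y,rz 2.0 -1.4 11.6 moved rx,rz 2.8 -91.7 dy 2.9 M [-0.05 -1.43 -0.1 ]
```

Emit:
{"fn": "step_arm", "kwargs": {
  "targets": [
    [[0.001,0,0.002,0],[0.001,0,0.002,0],[0.001,0,0.002,0],[0.001,0,0.002,0],[0.001,0,0.002,0]]
  ]
}}

```text
time: 11.7
tool_pos: [465.3, 132.1, 73.0]
tcp_rot: [-2.309, 1.553, 0.793]
contact_force: [9.3, -1.0, 6.1]
grip_width: 17.5
```

```bash
python3 -c "from h import *;stat()"
```

```text
t 11.7 F rx,y,rz 5.0 -1.0 11.1 moved rx,rz 2.9 -91.7 dy 3.0 M [-0.07 -1.33 -0.06]
```

Emit:
{"fn": "step_arm", "kwargs": {
  "targets": [
    [[0.0014,0,0.0015,0],[0.0017,0,0.0012,0],[0.0017,0,0.0012,0],[0.0017,0,0.0012,0],[0.0017,0,0.0012,0]]
  ]
}}

```text
time: 12.12
tool_pos: [466.2, 132.2, 72.1]
tcp_rot: [-2.448, 1.549, 0.654]
contact_force: [8.7, -0.0, 6.0]
grip_width: 18.1
```

```bash
python3 -c "from h import *;stat()"
```

```text
t 12.12 F rx,y,rz 4.5 -0.0 10.8 moved rx,rz 4.1 -92.1 dy 3.1 M [-0.06 -1.38 -0.07]
```

Emit:
{"fn": "step_arm", "kwargs": {
  "targets": [
    [[0.0013,0,0.0018,0],[0.0015,0,0.0016,0],[0.0016,0,0.0016,0],[0.0016,0,0.0016,0],[0.0016,0,0.0016,0]]
  ]
}}

```text
time: 12.53
tool_pos: [466.8, 132.3, 71.5]
tcp_rot: [-2.552, 1.545, 0.549]
contact_force: [8.2, -1.5, 7.3]
grip_width: 18.5
```

```bash
python3 -c "from h import *;stat()"
```

```text
t 12.53 F rx,y,rz 3.5 -1.5 11.7 moved rx,rz 5.0 -92.4 dy 3.2 M [ 0.01 -1.38 -0.05]
```

Emit:
{"fn": "step_arm", "kwargs": {
  "targets": [
    [[0.0012,0,0.0018,0],[0.0013,0,0.0018,0],[0.0014,0,0.0018,0],[0.0014,0,0.0018,0],[0.0014,0,0.0018,0]]
  ]
}}

```text
time: 12.95
tool_pos: [467.4, 132.4, 71.0]
tcp_rot: [-2.627, 1.54, 0.475]
contact_force: [9.7, -0.7, 6.5]
grip_width: 17.9
```

```bash
python3 -c "from h import *;stat()"
```

```text
t 12.95 F rx,y,rz 5.2 -0.7 11.7 moved rx,rz 5.6 -92.6 dy 3.3 M [-0.08 -1.31 -0.07]
```

Emit:
{"fn": "step_arm", "kwargs": {
  "targets": [
    [[0.0013,0,0.0016,0],[0.0014,0,0.0016,0],[0.0014,0,0.0016,0],[0.0014,0,0.0016,0],[0.0014,0,0.0016,0]]
  ]
}}

```text
time: 13.37
tool_pos: [468.0, 132.6, 70.5]
tcp_rot: [-2.679, 1.535, 0.421]
contact_force: [9.1, -1.4, 5.8]
grip_width: 17.4
```

Run:
```python
from h import *
stat();o=bot.get_obs();M=R.from_euler('xyz',o['tcp_rot']).as_matrix();print(M.round(3))
s=cap('scene','s6');t=cap('top','t6')
ims=[cv2.resize(x[y0:y0+75,x0:x0+90],(360,300),interpolation=2) for x,x0,y0 in((s['color'],345,180),(t['color'],205,150))]
cv2.imwrite('pics/c6.png',cv2.convertScaleAbs(np.hstack(ims)[...,::-1],alpha=1.5))
px=np.array([np.cos(np.radians(-2.1)),np.sin(np.radians(-2.1)),0]);S=o['tool_pos']+144.7*px+[0,0,149];print(S,proj(s,S),proj(t,S))
P=cloud(t)
m=(abs(P[...,0]-610)<35)&(abs(P[...,1]-127)<28)&(P[...,2]>205)&(P[...,2]<275)
q=np.c_[np.argwhere(m)[:,::-1],P[m]].round().astype(int);print(len(q),q[::2].tolist())
```

```text
t 13.37 F rx,y,rz 4.9 -1.4 10.7 moved rx,rz 6.4 -92.8 dy 3.5 M [-0.05 -1.2  -0.1 ]
[[ 0.032 -0.04  -0.999]
 [ 0.014 -0.999  0.041]
 [-0.999 -0.016 -0.032]]
[612.63179697 127.26494777 219.48985063] (np.float64(382.87880583835147), np.float64(215.02472615726654)) (np.float64(254.44006918122238), np.float64(177.8175043886152))
166 [[253, 164, 643, 126, 261], [255, 164, 643, 120, 262], [254, 165, 640, 123, 262], [253, 166, 636, 125, 266], [255, 166, 637, 120, 263], [254, 167, 633, 122, 265], [256, 167, 645, 124, 222], [248, 168, 644, 149, 211], [250, 168, 629, 133, 268], [252, 168, 629, 127, 270], [254, 168, 631, 122, 264], [256, 168, 644, 125, 215], [258, 168, 644, 119, 214], [260, 168, 645, 114, 211], [262, 168, 644, 107, 213], [264, 168, 644, 101, 215], [248, 169, 627, 139, 264], [250, 169, 626, 133, 267], [252, 169, 627, 127, 267], [254, 169, 627, 122, 265], [256, 169, 627, 116, 267], [258, 169, 642, 119, 212], [260, 169, 642, 113, 212], [262, 169, 641, 107, 214], [264, 169, 642, 102, 212], [247, 170, 625, 142, 262], [249, 170, 624, 136, 264], [251, 170, 638, 140, 211], [254, 170, 62
[... 770 characters left out ...]
255, 178, 610, 124, 230], [257, 178, 613, 121, 215], [260, 178, 609, 109, 233], [262, 178, 610, 103, 232], [251, 179, 608, 136, 224], [253, 179, 608, 131, 222], [255, 179, 606, 123, 232], [257, 179, 608, 119, 225], [259, 179, 608, 113, 227], [261, 179, 608, 107, 227], [254, 180, 603, 126, 234], [256, 180, 604, 121, 229], [258, 180, 605, 116, 225], [255, 181, 600, 123, 235], [254, 182, 596, 125, 237], [254, 183, 593, 125, 237], [254, 184, 591, 125, 235], [254, 185, 588, 125, 233], [254, 186, 587, 126, 226], [256, 186, 588, 122, 219], [255, 187, 584, 123, 224], [255, 188, 583, 125, 214], [255, 189, 580, 125, 214], [254, 190, 578, 129, 209], [256, 190, 578, 123, 210], [254, 191, 576, 129, 207]]
```

View pics/c6.png

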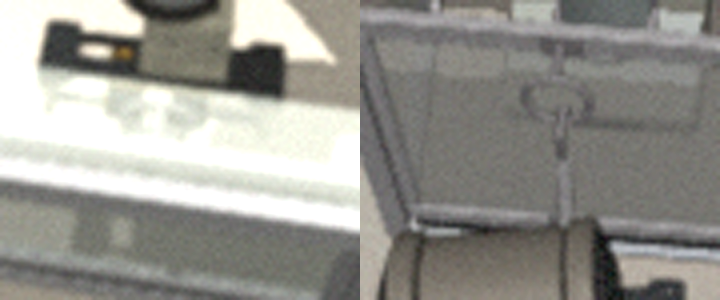

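Emit:
{"fn": "step_arm", "kwargs": {
  "targets": [
    [[0,0,0.0005,0],[-0.001,0,-0.0005,0],[-0.003,0,-0.0015,0],[-0.006,0,-0.003,0],[-0.0095,0,-0.0048,0]]
  ]
}}

```text
time: 13.88
tool_pos: [471.0, 132.1, 79.4]
tcp_rot: [-2.638, 1.539, 0.463]
contact_force: [0.5, -0.2, -2.0]
grip_width: 18.3
```

```bash
python3 -c "from h import *;stat()"
```

```text
t 13.88 F rx,y,rz 0.4 -0.2 0.1 moved rx,rz 5.4 -83.4 dy 3.0 M [-0.04  0.09 -0.02]
```

Emit:
{"fn": "step_arm", "kwargs": {
  "targets": [
    [[-0.002,0,-0.0011,0],[-0.0045,0,-0.0023,0],[-0.007,0,-0.0036,0],[-0.009,0,-0.0047,0],[-0.0115,0,-0.0058,0]]
  ]
}}

```text
time: 14.3
tool_pos: [476.5, 131.7, 91.2]
tcp_rot: [-2.634, 1.539, 0.467]
contact_force: [-0.6, -0.6, -1.1]
grip_width: 17.8
```

Run:
```python
from h import *
stat()
t=cap('top','t7');P=cloud(t)
for v in range(162,186): print(v,[P[v,u].round().astype(int).tolist() for u in (248,252,254,255,256,260)])
```

```text
t 14.3 F rx,y,rz -1.0 -0.6 0.4 moved rx,rz 5.4 -70.4 dy 2.6 M [ 0.06  0.05 -0.03]
162 [[654, 145, 241], [654, 133, 242], [650, 124, 258], [649, 121, 261], [651, 119, 254], [653, 109, 247]]
163 [[654, 146, 231], [652, 133, 240], [647, 124, 258], [646, 121, 260], [651, 121, 242], [650, 109, 248]]
164 [[653, 147, 225], [652, 135, 229], [643, 124, 261], [643, 120, 263], [652, 123, 229], [651, 111, 233]]
165 [[650, 148, 221], [649, 135, 227], [640, 123, 263], [640, 120, 262], [650, 124, 225], [650, 112, 227]]
166 [[647, 147, 222], [647, 136, 223], [636, 122, 266], [637, 120, 261], [648, 124, 222], [648, 112, 224]]
167 [[647, 149, 212], [645, 136, 219], [632, 122, 269], [634, 120, 261], [645, 124, 220], [646, 113, 220]]
168 [[645, 150, 209], [629, 127, 268], [630, 122, 266], [630, 119, 265], [644, 125, 214], [645, 113, 212]]
169 [[627, 139, 265], [627, 127, 267], [627, 122, 268], [627, 119, 268], [627, 116, 267], [642, 114, 209]]
170 [[625, 140, 260], [640, 138, 203], [625, 122, 263], [625, 120, 261], [624, 116, 267], [627, 106, 258]]
171 [[638, 151, 199], [638, 139, 198], [625, 124, 250],
[... 849 characters left out ...]
, 255], [602, 120, 251], [608, 121, 226], [607, 110, 228]]
180 [[620, 157, 159], [619, 144, 162], [599, 123, 252], [599, 120, 251], [605, 122, 223], [619, 119, 163]]
181 [[618, 158, 151], [617, 145, 157], [596, 123, 250], [596, 120, 249], [618, 133, 155], [618, 120, 155]]
182 [[615, 158, 150], [616, 146, 147], [594, 124, 246], [595, 121, 241], [615, 133, 154], [616, 121, 150]]
183 [[613, 159, 144], [613, 146, 146], [592, 124, 240], [593, 122, 239], [613, 134, 147], [613, 121, 148]]
184 [[611, 160, 139], [612, 148, 137], [591, 125, 234], [591, 122, 233], [594, 121, 221], [610, 121, 147]]
185 [[609, 161, 134], [610, 148, 133], [589, 126, 230], [589, 123, 229], [589, 120, 229], [609, 122, 140]]
```

Emit:
{"fn": "step_arm", "kwargs": {
  "targets": [
    [[-0.003,0,-0.0015,0],[-0.0055,0,-0.0025,0],[-0.008,0,0.003,0],[-0.0115,0,0.01,0],[-0.015,0,0.018,0]]
  ]
}}

```text
time: 14.77
tool_pos: [457.7, 132.2, 106.4]
tcp_rot: [-2.641, 1.539, 0.46]
contact_force: [0.5, 0.6, -1.8]
grip_width: 18.3
```

```bash
python3 -c "from h import *;stat()"
```

```text
t 14.77 F rx,y,rz 0.3 0.6 0.3 moved rx,rz -18.1 -64.6 dy 3.1 M [ 0.06  0.13 -0.07]
```

Emit:
{"fn": "step_arm", "kwargs": {
  "targets": [
    [[-0.003,0,0.006,0],[-0.007,0,0.014,0],[-0.012,0,0.024,0],[-0.018,0,0.036,0],[-0.025,0,0.048,0]]
  ]
}}

```text
time: 15.18
tool_pos: [407.6, 133.8, 130.4]
tcp_rot: [-2.636, 1.539, 0.465]
contact_force: [0.2, -0.1, -1.8]
grip_width: 17.9
```

Run:
```python
from h import *
stat()
t=cap('top','t8');P=cloud(t);c=ld('t7');Q=cloud(c)
for X in(P,Q):
    m=(X[...,0]>600)&(X[...,0]<635)&(abs(X[...,1]-124)<28)&(X[...,2]>220)&(X[...,2]<275)
    print(m.sum(),np.median(X[168:170,249:253].reshape(-1,3),0),np.median(X[178,246:252],0))
o=bot.get_obs();print(o['tool_pos'])
m=(abs(P[...,0]-565)<50)&(abs(P[...,1]-125)<15)&(P[...,2]>210)&(P[...,2]<300)
q=np.c_[np.argwhere(m)[:,::-1],P[m]].round().astype(int);print(q[:60].tolist())
print(goto((445,132,215),-2.1),goto((445,0,215),-2.1))
```

```text
t 15.18 F rx,y,rz 0.1 -0.1 0.1 moved rx,rz -73.6 -64.1 dy 4.7 M [0.01 0.04 0.05]
96 [628.23201096 132.08653113 264.47588724] [610.3711906  142.90380895 225.4785178 ]
115 [628.05047749 131.72498578 266.84435303] [610.41153312 143.00443294 225.45092417]
[405.6816306  134.04006025 131.22186661]
[[250, 177, 612, 139, 230], [250, 178, 609, 138, 231], [251, 178, 611, 136, 225], [252, 178, 611, 134, 224], [259, 178, 610, 113, 228], [250, 179, 607, 139, 225], [251, 179, 607, 136, 226], [252, 179, 607, 133, 226], [253, 179, 607, 130, 227], [254, 179, 608, 128, 222], [255, 179, 608, 125, 223], [256, 179, 608, 122, 225], [257, 179, 608, 119, 225], [258, 179, 608, 116, 226], [259, 179, 607, 112, 228], [253, 180, 605, 130, 226], [254, 180, 605, 127, 225], [255, 180, 605, 125, 223], [256, 180, 605, 122, 225], [257, 180, 605, 119, 223], [258, 180, 605, 116, 226], [251, 191, 560, 124, 283], [250, 192, 556, 126, 289], [251, 192, 557, 124, 284], [250, 193, 554, 126, 286], [251, 193, 554, 123, 286], [252, 193, 555, 121, 282], [250, 194, 551, 126, 288], [251, 194, 551, 122, 290], [252, 194, 553, 121, 28
[... 225 characters left out ...]
 197, 542, 124, 293], [251, 197, 542, 122, 291], [249, 198, 539, 126, 296], [250, 198, 539, 124, 295], [251, 198, 540, 123, 286], [249, 199, 536, 126, 296], [250, 199, 536, 124, 295], [249, 200, 533, 126, 298], [250, 200, 533, 123, 297], [249, 201, 530, 126, 297], [250, 201, 530, 123, 296], [249, 202, 529, 127, 289], [250, 202, 529, 124, 289], [251, 202, 530, 122, 284], [249, 203, 527, 128, 284], [250, 203, 527, 125, 284], [251, 203, 528, 123, 280], [249, 204, 525, 129, 278], [250, 204, 525, 125, 281], [251, 204, 525, 123, 280], [249, 205, 523, 129, 276], [250, 205, 523, 126, 276]]
(array([-0.0827, -0.0008, -0.0416]), np.float64(-0.22)) (array([-0.0846,  0.1311, -0.0469]), np.float64(-0.22))
```

Emit:
{"fn": "step_arm", "kwargs": {
  "targets": [
    [[-0.02,0.015,-0.005,0],[-0.045,0.04,-0.012,0],[-0.065,0.075,-0.025,0],[-0.08,0.11,-0.035,0],[-0.082,0.145,-0.04,0]]
  ]
}}

```text
time: 15.65
tool_pos: [439.5, -15.4, 215.3]
tcp_rot: [-2.747, 1.534, 0.355]
contact_force: [1.8, 0.7, -2.4]
grip_width: 17.9
```

Run:
```python
from h import *
print(goto((450,-180,205),-13.4),bot.get_obs()['tool_pos'])
```

```text
(array([ 0.0086,  0.1642, -0.0166]), np.float64(11.14)) [439.53406515 -15.35712716 215.34325932]
```

Emit:
{"fn": "step_arm", "kwargs": {
  "targets": [
    [[0,0.03,-0.003,0],[0.002,0.065,-0.006,2],[0.004,0.1,-0.01,5],[0.006,0.135,-0.013,8],[0.008,0.165,-0.017,11.1]]
  ]
}}

```text
time: 16.07
tool_pos: [449.8, -182.9, 205.7]
tcp_rot: [-2.57, 1.534, 0.335]
contact_force: [1.9, 0.7, -0.8]
grip_width: 17.6
```

Run:
```python
from h import *
print(goto((517.3,-301.7,165),-13.4),bot.get_obs()['tool_pos'])
```

```text
(array([ 0.0416,  0.1005, -0.0922]), np.float64(-0.15)) [ 449.80089998 -182.87263733  205.74465778]
```

Emit:
{"fn": "step_arm", "kwargs": {
  "targets": [
    [[0.003,0.02,-0.018,0],[0.008,0.045,-0.041,0],[0.015,0.07,-0.064,0],[0.025,0.092,-0.084,0],[0.035,0.1,-0.092,0]]
  ]
}}

```text
time: 16.48
tool_pos: [518.2, -304.8, 171.2]
tcp_rot: [-2.639, 1.533, 0.265]
contact_force: [-1.2, 0.5, -2.3]
grip_width: 17.6
```

Run:
```python
from h import *
w=cap('wrist','w9')
t=cap('top','t9');P=cloud(t)
print(goto((517.3,-301.7,165),-13.4),goto((517.3,-301.7,110),-13.4),bot.get_obs()['tool_pos'])
# pole yaw/lateral vs nominal line
a=np.radians(-13.4);u=np.array([np.cos(a),np.sin(a)]);v=np.array([-u[1],u[0]])
m=(P[...,2]>200)&(P[...,2]<330)&(P[...,0]>540)&(P[...,0]<680)&(abs(P[...,1]+320)<40);q=P[m]
d=q[:,:2]@u
print('now',len(q),np.polyfit(d,q[:,:2]@v,1),'slope z',np.degrees(np.arctan(np.polyfit(d,q[:,2],1)[0])),np.polyval(np.polyfit(d,q[:,:2]@v,1),[570,650]))
P=cloud(ld('t0'));m=(P[...,2]>140)&(P[...,2]<262)&(P[...,0]>540)&(P[...,0]<680)&(abs(P[...,1]+320)<30)&(abs(P[...,2]-124-(P[...,0]-515))<25);q=P[m];d=q[:,:2]@u
print('t0',len(q),np.polyval(np.polyfit(d,q[:,:2]@v,1),[570,650]),'slope z',np.degrees(np.arctan(np.polyfit(d,q[:,2],1)[0])))
```

```text
(array([ 0.0043, -0.0006, -0.0005]), np.float64(-0.25)) (array([0.0592, 0.0005, 0.001 ]), np.float64(-0.25)) [ 516.51715895 -302.24726694  169.2211144 ]
now 65 [ -0.40660357 107.83494372] slope z 58.5856204391155 [-123.92909129 -156.45737691]
t0 216 [-171.85787103 -171.67983078] slope z 45.39684724820872
```

View pics/w9.png

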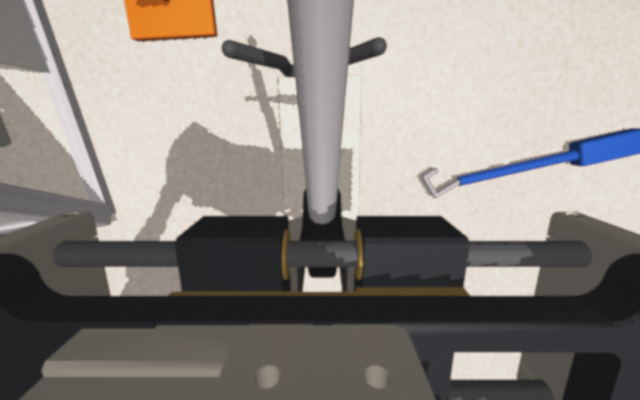

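Run:
```python
from h import *
a=np.radians(-13.4);u=np.array([np.cos(a),np.sin(a)]);v=np.array([-u[1],u[0]])
def L(p): return (p[:2]@u).round(1),(p[:2]@v).round(1),p[2].round(1)
for f,pts in(('w9',[(228,47),(240,50),(376,46),(370,50),(318,40),(319,80),(320,130),(320,180),(322,205)]),('w2',[(262,62),(270,64),(380,60),(372,64),(320,30),(320,80),(321,130),(322,160)])):
    c=ld(f);P=cloud(c)
    for x,y in pts: print(f,(x,y),L(P[y,x]))
    m=np.isfinite(P[...,0])
    for row in (20,60,100,140,170):
        # shaft edges in row: contiguous region around centre with near depth
        d=c['depth'][row];k=320
        d0=d[k];l=k
        while abs(d[l]-d0)<25:l-=1
        r=k
        while abs(d[r]-d0)<25:r+=1
        print(f,row,l,r,(l+r)/2,L(pt(c,(l+r)/2,row,d0)))
```

```text
w9 (228, 47) (np.float64(663.3), np.float64(-147.0), np.float64(227.2))
w9 (240, 50) (np.float64(663.4), np.float64(-149.9), np.float64(223.1))
w9 (376, 46) (np.float64(663.1), np.float64(-197.2), np.float64(227.5))
w9 (370, 50) (np.float64(662.4), np.float64(-195.5), np.float64(225.5))
w9 (318, 40) (np.float64(nan), np.float64(nan), np.float64(nan))
w9 (319, 80) (np.float64(645.8), np.float64(-179.1), np.float64(269.4))
w9 (320, 130) (np.float64(635.7), np.float64(-179.0), np.float64(258.6))
w9 (320, 180) (np.float64(619.7), np.float64(-178.5), np.float64(240.5))
w9 (322, 205) (np.float64(607.8), np.float64(-178.9), np.float64(228.0))
w9 20 291 346 318.5 (np.float64(636.0), np.float64(-180.8), np.float64(330.6))
w9 60 292 349 320.5 (np.float64(648.9), np.float64(-179.5), np.float64(272.5))
w9 100 296 345 320.5 (np.float64(642.2), np.float64(-179.4), np.float64(266.2))
w9 140 300 341 320.5 (np.float64(633.1), np.float64(-179.0), np.float64(254.8))
w9 170 303 339 321.0 (np.float64(623.6), np.float64(-178.9), np.float64(244.9))
w2 (262, 62) (np.float64(663.0), np.float64(-148.4), np.fl
[... 217 characters left out ...]
at64(224.1))
w2 (320, 30) (np.float64(677.0), np.float64(-172.7), np.float64(219.7))
w2 (320, 80) (np.float64(659.1), np.float64(-172.5), np.float64(201.8))
w2 (321, 130) (np.float64(633.2), np.float64(-172.8), np.float64(174.2))
w2 (322, 160) (np.float64(611.5), np.float64(-173.3), np.float64(154.2))
w2 20 305 333 319.0 (np.float64(680.1), np.float64(-172.3), np.float64(222.1))
w2 60 310 332 321.0 (np.float64(666.8), np.float64(-173.1), np.float64(210.3))
w2 100 309 331 320.0 (np.float64(650.0), np.float64(-172.4), np.float64(192.5))
w2 140 311 330 320.5 (np.float64(626.6), np.float64(-172.4), np.float64(168.8))
w2 170 310 333 321.5 (np.float64(602.7), np.float64(-172.9), np.float64(145.6))
```

Emit:
{"fn": "step_arm", "kwargs": {
  "targets": [
    [[0.003,-0.0045,0,-0.2],[0.01,-0.0045,0,-0.2],[0.02,-0.0045,0,-0.2],[0.028,-0.0045,0.0003,-0.2],[0.034,-0.0045,0.0005,-0.2]]
  ]
}}

```text
time: 17.0
tool_pos: [517.7, -296.3, 134.3]
tcp_rot: [-2.466, 1.537, 0.442]
contact_force: [-0.4, 0.2, -1.2]
grip_width: 17.6
```

Run:
```python
from h import *
a=np.radians(-13.4);u=np.array([np.cos(a),np.sin(a)]);v=np.array([-u[1],u[0]])
c=cap('wrist','w10');P=cloud(c);o=bot.get_obs()
for row in (20,60,100,140,170):
    d=c['depth'][row];d0=d[320];l=r=320
    while abs(d[l]-d0)<25:l-=1
    while abs(d[r]-d0)<25:r+=1
    p=pt(c,(l+r)/2,row,d0);print(row,l,r,(p[:2]@u).round(1),(p[:2]@v).round(1),p[2].round(1))
print(o['tool_pos'],o['contact_force'],goto((517.3,-301.7,96),-13.4),(o['tool_pos'][:2]@u),(o['tool_pos'][:2]@v))
```

```text
20 292 344 634.6 -173.0 293.4
60 292 349 647.0 -171.4 235.9
100 296 344 640.4 -171.1 228.6
140 300 341 631.3 -171.0 219.4
170 303 339 621.6 -170.8 207.6
[ 517.29038316 -296.15684586  133.23788909] [ 0.0821701   1.45022464 -2.80911833] (array([ 0.0371,  0.0062, -0.0004]), np.float64(-0.02)) 571.8413349036725 -168.2132740192095
```

Emit:
{"fn": "step_arm", "kwargs": {
  "targets": [
    [[0.004,0.001,0,0],[0.01,0.0015,0,0],[0.016,0.0015,0,0],[0.021,0.0015,0,0],[0.025,0.0015,0,0]]
  ]
}}

```text
time: 17.47
tool_pos: [517.5, -297.3, 107.6]
tcp_rot: [-2.41, 1.538, 0.498]
contact_force: [-2.2, -2.9, 1.9]
grip_width: 17.7
```

Run:
```python
from h import *
a=np.radians(-13.4);u=np.array([np.cos(a),np.sin(a)]);v=np.array([-u[1],u[0]])
o=bot.get_obs();print(o['tool_pos'],o['contact_force'],o['moment'],(o['tool_pos'][:2]@u),(o['tool_pos'][:2]@v))
```

```text
[ 517.50777401 -297.31800001  107.57032334] [-2.19755716 -2.89632922  1.92754916] [-0.40083991  0.64804387  0.05811673] 572.3219025199292 -169.29243689285147
```

Emit:
{"fn": "step_arm", "kwargs": {
  "targets": [
    [[-0.004,0.001,0,-0.5],[-0.004,0.0022,0,-1.1],[-0.002,0.0022,0,-1.1],[0.001,0.0022,0,-1.1],[0.003,0.0022,0,-1.1]]
  ]
}}

```text
time: 17.88
tool_pos: [517.1, -299.4, 104.3]
tcp_rot: [-2.428, 1.538, 0.499]
contact_force: [-0.4, -0.0, -2.5]
grip_width: 17.8
```

```bash
cat >> h.py <<'E'
def st2():
    a=np.radians(-13.4);u=np.array([np.cos(a),np.sin(a)]);v=np.array([-u[1],u[0]])
    o=bot.get_obs();F=o['contact_force'];print(o['time'].__round__(2),o['tool_pos'].round(1),'F u,v,z',(F[:2]@u).round(1),(F[:2]@v).round(1),F[2].round(1),o['moment'].round(2),'u,v',(o['tool_pos'][:2]@u).round(1),(o['tool_pos'][:2]@v).round(1),R.from_euler('xyz',o['tcp_rot']).as_matrix()[:,0].round(3))
E
python3 -c "from h import *;st2()"
```

```text
17.88 [ 517.1 -299.4  104.3] F u,v,z -0.4 -0.1 -2.5 [0.02 0.07 0.01] u,v 572.3 -171.4 [ 0.029  0.016 -0.999]
```

Emit:
{"fn": "step_arm", "kwargs": {
  "targets": [
    [[0.001,0,0,0],[0.002,0,0,0],[0.003,0,0,0],[0.004,0,0,0],[0.005,0,0,0]]
  ]
}}

```text
time: 18.3
tool_pos: [517.3, -299.3, 99.3]
tcp_rot: [-2.431, 1.538, 0.496]
contact_force: [1.0, -0.5, -1.8]
grip_width: 17.9
```

```bash
python3 -c "from h import *;st2()"
```

```text
18.3 [ 517.3 -299.3   99.3] F u,v,z 1.1 -0.2 -1.8 [0.03 0.05 0.02] u,v 572.5 -171.3 [ 0.029  0.016 -0.999]
```

Emit:
{"fn": "step_arm", "kwargs": {
  "targets": [
    [[0.001,0,0,0],[0.0015,0,0,0],[0.002,0,0,0],[0.0025,0,0,0],[0.003,0,0,0]]
  ]
}}

```text
time: 18.72
tool_pos: [517.4, -299.4, 96.9]
tcp_rot: [-2.453, 1.538, 0.474]
contact_force: [-1.9, -0.3, 5.7]
grip_width: 18.0
```

```bash
python3 -c "from h import *;st2()"
```

```text
18.72 [ 517.4 -299.4   96.9] F u,v,z -1.8 -0.7 5.7 [0.25 0.65 0.03] u,v 572.7 -171.4 [ 0.029  0.015 -0.999]
```

Emit:
{"fn": "step_arm", "kwargs": {
  "targets": [
    [[0.001,0,0,0],[0.0015,0,0,0],[0.002,0,0,0],[0.002,0,0,0],[0.002,0,0,0]]
  ]
}}

```text
time: 19.13
tool_pos: [518.3, -299.7, 96.0]
tcp_rot: [-2.511, 1.536, 0.416]
contact_force: [0.3, 1.2, 6.3]
grip_width: 18.0
```

```bash
python3 -c "from h import *;st2()"
```

```text
19.13 [ 518.3 -299.7   96. ] F u,v,z 0.0 1.3 6.3 [ 0.38  0.41 -0.08] u,v 573.6 -171.4 [ 0.032  0.014 -0.999]
```

Run:
```python
from h import *
a=np.radians(-13.4);u=np.array([np.cos(a),np.sin(a)]);v=np.array([-u[1],u[0]])
for f in ('w11','w2'):
    c=cap('wrist',f) if f=='w11' else ld(f); Q=[]
    for row in range(50,180,10):
        d=c['depth'][row];d0=np.median(d[316:325]);l=r=320
        while abs(d[l]-d0)<12:l-=1
        while abs(d[r]-d0)<12:r+=1
        p=pt(c,(l+r)/2,row,d0);Q.append([p[:2]@u,p[:2]@v,p[2]])
    Q=np.array(Q);k=np.polyfit(Q[:,0],Q[:,2],1);print(f,np.degrees(np.arctan(k[0])),'z at d=640',np.polyval(k,640),'v',np.polyval(np.polyfit(Q[:,0],Q[:,1],1),[600,640,665]))
```

```text
w11 45.532944714946446 z at d=640 184.10114062223454 v [-172.99316118 -173.18663802 -173.30756105]
w2 45.17026733130317 z at d=640 181.95045616748632 v [-172.78544982 -172.48362982 -172.29499232]
```

Emit:
{"fn": "step_arm", "kwargs": {
  "targets": [
    [[0.0003,0,0,0],[0.0003,0,0,0],[0.0003,0,0,0],[0.0003,0,0,0],[0.0003,0,0,0]]
  ],
  "jaw": 0
}}

```text
time: 19.6
tool_pos: [518.2, -299.7, 95.5]
tcp_rot: [-2.508, 1.536, 0.418]
contact_force: [-0.1, 0.2, -0.8]
grip_width: 46.5
```

Emit:
{"fn": "step_arm", "kwargs": {
  "targets": [
    [[0,0,0,0],[0,0,0,0],[0,0,0,0],[0,0,0,0],[0,0,0,0]]
  ]
}}

```text
time: 20.02
tool_pos: [518.2, -299.7, 95.5]
tcp_rot: [-2.507, 1.536, 0.42]
contact_force: [-0.6, 0.0, -0.4]
grip_width: 80.1
```

Emit:
{"fn": "step_arm", "kwargs": {
  "targets": [
    [[0,0,0,0],[0,0,0,0],[0,0,0,0],[0,0,0,0],[0,0,0,0]]
  ]
}}

```text
time: 20.43
tool_pos: [518.2, -299.7, 95.5]
tcp_rot: [-2.507, 1.536, 0.419]
contact_force: [-0.1, -0.0, 0.7]
grip_width: 92.0
```

Emit:
{"fn": "step_arm", "kwargs": {
  "targets": [
    [[-0.005,0,0.001,0],[-0.02,0,0.003,0],[-0.04,0,0.006,0],[-0.07,0,0.009,0],[-0.1,0,0.012,0]]
  ]
}}

```text
time: 20.85
tool_pos: [502.7, -298.2, 196.0]
tcp_rot: [-2.463, 1.537, 0.464]
contact_force: [0.3, 0.1, 0.6]
grip_width: 92.2
```

Run:
```python
from h import *
st2()
a=np.radians(-13.4);u=np.array([np.cos(a),np.sin(a)]);v=np.array([-u[1],u[0]])
P=cloud(cap('wrist','w12'));g=ld('w12')['color'].astype(int)
s=(g.max(-1)<60)&(abs(P[...,0]-515)<45)&(abs(P[...,1]+300)<25)&(P[...,2]>85)&(P[...,2]<160)
t=(P[...,2]>130)&(P[...,2]<235)&(abs(P[...,1]+315)<25)&(P[...,0]>530)&(P[...,0]<680)
for q in (P[s],P[t]):
  if len(q): print(len(q),np.median(q[:,:2]@v),np.percentile((q[:,2]-q[:,:2]@u)/2**.5,[10,50,90]),np.percentile((q[:,2]+q[:,:2]@u)/2**.5,[2,98]))
print(goto((440,-285,300),-13.4))
```

```text
20.85 [ 502.7 -298.2  196. ] F u,v,z 0.2 0.2 0.6 [0.02 0.   0.01] u,v 558.1 -173.5 [ 0.03   0.015 -0.999]
1027 -173.7011756444565 [-320.87725341 -315.8551554  -315.19206573] [444.51338539 519.5503706 ]
5101 -172.3202326134664 [-327.79778257 -324.19532051 -315.53050292] [517.24297147 629.32371914]
(array([-0.0992, -0.0025,  0.0629]), np.float64(1.08))
```

View pics/w12.png

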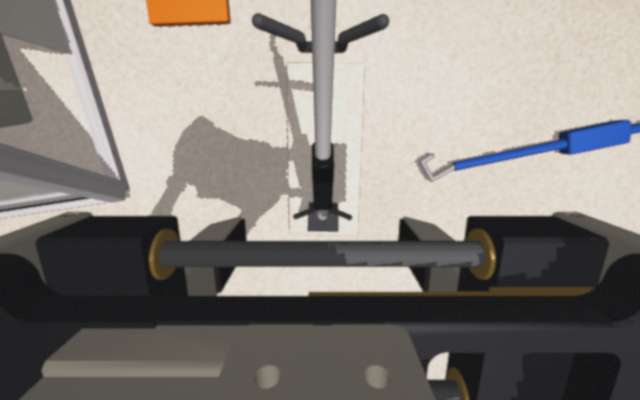

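Emit:
{"fn": "step_arm", "kwargs": {
  "targets": [
    [[-0.02,0,0.01,0],[-0.045,0,0.025,0],[-0.07,0,0.04,0],[-0.09,0,0.055,0],[-0.1,0,0.063,0]]
  ]
}}

```text
time: 21.32
tool_pos: [438.6, -287.6, 304.0]
tcp_rot: [-2.814, 1.529, 0.113]
contact_force: [0.0, -0.4, 0.8]
grip_width: 91.8
```

Emit:
{"fn": "step_arm", "kwargs": {
  "targets": [
    [[0,0,0,0],[0,0,0,0],[0,0,0,0],[0,0,0,0],[0,0,0,0]]
  ]
}}

```text
time: 21.73
tool_pos: [438.8, -287.4, 302.5]
tcp_rot: [-2.764, 1.53, 0.163]
contact_force: [-0.0, 0.2, 0.9]
grip_width: 91.8
```

Run:
```python
from h import *
st2()
a=np.radians(-13.4);u=np.array([np.cos(a),np.sin(a)]);v=np.array([-u[1],u[0]])
t=cap('top','t13');P=cloud(t)
print('ring',np.median(P[168:170,249:253].reshape(-1,3),0),np.median(P[178,246:252],0))
for X in(P,cloud(ld('t0'))):
    m=(X[...,2]>140)&(X[...,2]<262)&(X[...,0]>540)&(X[...,0]<680)&(abs(X[...,1]+320)<30)&(abs(X[...,2]-124-(X[...,0]-515))<25);q=X[m];d=q[:,:2]@u
    print(len(q),np.polyval(np.polyfit(d,q[:,:2]@v,1),[570,650]),np.polyval(np.polyfit(d,q[:,2],1),[570,650]),d.max())
bot.close_job()
```

```text
21.73 [ 438.8 -287.4  302.5] F u,v,z -0.1 0.2 0.9 [ 0.05  0.01 -0.03] u,v 493.4 -177.9 [ 0.04   0.007 -0.999]
ring [627.70759466 131.50484342 265.98893217] [610.1198467  142.78575159 226.54647722]
213 [-171.95996463 -172.39787802] [108.93309595 191.46969948] 723.089725432683
216 [-171.85787103 -171.67983078] [110.34400998 191.45996382] 722.5790173494863
the job is handed in; nothing more can be done
```

I did the job as asked and handed it in at about 22 s. I took the aluminium pole from the white rest, hooked the ring and drew the sash down at up to about 35–40 mm/s, slowing near the end. I then seated it, unhooked and laid the pole back.

- **Sash:** it stopped firmly on its seal. The force rose while the ring stayed put, with the ring centre about 246 mm above the table, so the sash sits roughly 9 mm above nominal shut. The top-camera readings of the ring agreed within about 2 mm before unhooking, after it and at the end.
- **Seating pull:** the readings along the slope were between 10.1 and 11.7 N for about 2.5 s, a little under 12 N. There was also a 1 to 5 N outward component, so the total was about 10 to 13 N. I read the force only at the end of each move.
- **Pole:** it is back in both forks, within about 1–2 mm and under 1 degree of where it started.
- **What went less cleanly:** on the first try at lowering, the pole touched the side of a fork with about 5 N. I corrected the position and lowered it again. The tool also ended tilted about 2 degrees from the pull.
- **Not checked:** I took no specific measurement of the glassware. I planned the moves to stay clear of it and felt no unexpected contact force.

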